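# Put the dried chopping boards away in the board rack

### The arm

A 6-joint arm with a two-finger parallel gripper is mounted at the origin on a cart in front of the work surface, level with it; the furniture and walls round the work are solid. World frame = base frame: x ahead of the robot, y to its left, z up, the work surface at z = 0. Lengths are in m, angles in rad, forces in N, time in s.
With the tool pointing down it reaches from about 0.225 to 0.875 m from the base axis. Payload 3.4 kg.
Tool frame: the origin (TCP) lies at the very end of the fingers, on their centre line; the grasp point (between the pads) lies 19 mm behind it; z points along the fingers, y is the line along which they close (so a half turn about z gives the same grasp; the last joint's range is limited). The gripper opens to 85 mm and grips with 20 to 120 N. Pads are 22 mm wide; open, the fingers measure 114 mm over their backs; the gripper's body (76 mm by 85 mm) begins 54 mm behind the grasp point. The pads swing forward as they close: fully open they stand 13 mm farther back than shut.
Start: joints at [-1.426, 0.276, 1.505, -0, 1.361, -0.121], TCP at [0.151, -0.555, 0.231] pointing down, gripper open.
Joint ranges: [-2.89, 2.89], [-0.75, 2.08], [0.22, 2.7], [-1.18, 4.32], [0.11, 2.71], [-2.7, 2.7]. Speed limits (rad/s): [2.57, 2.57, 3.14, 3.14, 3.14, 3.14].

### API

Orientations are given as a unit quaternion [w, x, y, z].
In Python, from rig import readout, vision, manip gives the robot as it stands.
- The arm moves only by the shell command python3 -m handwheel 'ROWS' [FORCE]. ROWS is JSON, a list of rows, each a list of 3 entries, a list of its own where there are three numbers: the shift along the tool's x, y, z in mm, then the turn, a rotation vector about the tool's x, y, z in units of 6 degrees (1.0 is 6 degrees), then the closure, from -1 (fully open) to 1 (shut), so that 0 is half open. A call has 1 to 20 rows; each row shifts and turns the commanded pose from where the row before left it, along the tool's axes as they then stand; what a row does not reach is not made up. A row lasts 1/8 s, in which the tool goes at most 62.5 mm and 10.7 degrees, less where a joint would pass 70% of its speed; a pose out of reach is approached as far as the arm can. A call is refused whole if a number of a shift passes 62.5 or a number of a turn 1, either way. A call with a gripper value outside its range is refused whole. The fingers move at their own pace and stop on an object; FORCE is the grip in N (left out, the last holds). Time passes only in rows, so rows that do not move let the fingers close. It gives the time, the measured TCP pose, the force, the opening and the grip force at its end, in the units of the state.
- readout.get_state(): the state, without advancing time (a new reading comes with each control period).
- vision.get_image(name): name is "scene" or "side" or "wrist"; returns the picture (420x560x3 uint8, blue, green, red); there is no depth.
- vision.camera_params(name): a dict with "intrinsics" (3x3 intrinsics, pixels), "dist" ([k1, k2, p1, p2, k3] as OpenCV has them; the pictures are not rectified), "rvec" (rotation vector, rad) and "tvec" (3), from world to camera coordinates, as OpenCV has them; the wrist camera has in their place "hand_eye" (4x4, takes a point from camera to tool coordinates, whose origin is the TCP and whose axes are the flange's). Camera axes: x right, y down, z forward; pixel columns grow to the right and rows downward; lengths in m; the calibration is good to about 2 mm. A picture is of the moment at which its call begins: read the wrist's pose just before it. camera_params takes no time and is no camera call.
- manip.sign_off(): hands the job in; it is judged then, once.
The state is a dict: "clock": time; "qpos": joint angles; "qd": joint speeds; "effort": joint torques, N m; "position": TCP position; "ee_rot": TCP orientation; "contact_force": force on the tool from outside, world axes, zero at the start; "moment": the same for the moment, N m; "width": finger opening in m; "gripper_force": force on a finger pad.
Only numpy, scipy, OpenCV 4.12 (cv2) and the standard library are available. Lean on these libraries where they do the work, as an engineer would, in place of code of your own. Each camera call takes 0.05 s, during which the arm holds its last target. There are 200 camera calls.

### The job

Two chopping boards have dried, leaning in the steel stand: take them one at a time, in either order, and put each away in the slot of the wooden rack that fits its thickness (thick board in the wide slot, round-topped thin board in the narrow one). Keep the same edge down and let that lower edge enter the slot's sloped mouth while the board still leans; then straighten the board and seat it fully home, upright and about centred along the block. Leave both boards standing there and do not shift the mill, the shaker and the jar nearby.

Things in the scene. Friction and masses are not known exactly. Their poses are not given: they have to be found in the camera images.
- thick_board: square-cornered chopping board, light wood, darker strip near each end, 18 mm thick, 110 wide, 150 tall, 0.21 kg, loose. Starts leaning in the stand, top towards the robot, 0.35 rad from upright; slats cover its lower 90 mm. Origin: middle of the lower edge of the face on the slats; x normal to the board, from that face through it, y along the lower edge, z up the board
- thick_foot (a point): centre of the thick board's underside (9 mm from both faces); axes as the board's
- thin_board: round-topped board, light wood, 10 mm thick, 110 wide, 150 tall (arch of radius 55 mm above 95 mm), 0.12 kg, loose. Starts leaning in the stand, top towards the robot, 0.35 rad from upright; slats cover its lower 90 mm. Origin: middle of the lower edge of the face on the slats; x normal to the board, from that face through it, y along the lower edge, z up the board
- thin_foot (a point): centre of the thin board's underside (5 mm from both faces); axes as the board's
- drying_stand: fixed steel stand, base 130 x 250 x 8 mm, two L-shaped cradles of steel slats 65 mm either side of its middle in y, leaning to -x (towards the robot) by 0.35 rad, inner corner at x +30, z 24 mm. Boards come out upwards along their own plane; either board may be in either place. Origin: centre of its underside. It stands left or right of the rack
- rack: fixed dark wooden base of the rack, 100 x 250 x 10 mm, that carries the two slotted blocks side by side, 65 mm either side of its middle in y. Origin: centre of its underside; x from the robot's side to the far side, y along the row
- wide_block: fixed dark wooden block on the rack, left or right, 72 (x) x 110 (y) x 44 mm high, with the 21 mm wide slot for the thick board. Origin: centre of its underside. The slot runs along y, open at both ends; floor 4 mm above the underside, walls upright to 32 mm, then both rims slope outwards at 45 degrees (12 mm chamfers) to a 45 mm mouth at the top
- wide_slot (a point): centre of the wide slot's floor, 14 mm above the worktop; the mouth's top is 40 mm above it; x across the slot, y along it, z up
- narrow_block: the same block but with a slot 13 mm wide (mouth 37 mm) for the thin board; all other sizes and the origin as for the wide block
- narrow_slot (a point): centre of the narrow slot's floor, 14 mm above the worktop; the mouth's top is 40 mm above it; axes as for the wide slot
- pepper_mill: wooden pepper mill, 58 mm across, 170 mm tall, loose bystander behind the work; origin at the centre of its underside
- salt_shaker: glass salt shaker with a grey top, 44 mm across, 90 mm tall, loose bystander; origin at the centre of its underside
- peanut_jar: glass jar with a black lid, 68 mm across, 100 mm tall, loose bystander; origin at the centre of its underside

How it is judged:
By the outcome, as a careful person would: the job done as asked, in the order asked, and still so for the second after the job is handed in, with the robot touching nothing.
It also fails if it takes over 72 s, if anything falls off the work surface, if the arm or the gripper's body presses on something with over 40 N, if the wrist force passes 120 N, or if a joint passes its speed limit or range.

## Working session

There is one attempt and no reset: what is moved stays moved. The work goes in short steps, Python scripts to look and compute and a shell command to move; the robot and the scene stay as the last step left them, time stands still between calls to the robot, and variables do not carry over. Pictures are saved under pics/ and viewed, at most 10 in all, crops included, and the job is handed in when it is done.

```bash
ls; mkdir -p pics
python3 - <<'E'
from rig import readout, vision
import cv2,json
print(readout.get_state())
for n in("scene","side"):
    cv2.imwrite(f"pics/{n}0.png",vision.get_image(n)); print({k:v for k,v in vision.camera_params(n).items()})
print(vision.camera_params("wrist"))
E
```

```text
pics
{'clock': 0.0, 'qpos': array([-1.42597405e+00,  2.76562319e-01,  1.50612796e+00, -2.29895220e-06,
        1.36073143e+00, -1.20988900e-01]), 'qd': array([ 0.00055471,  0.00119252,  0.00106983, -0.00063581,  0.00211628,
        0.00191492]), 'effort': array([ 1.87456517e-04, -4.16768575e+01, -2.45802462e+01,  1.66392838e-04,
        1.10734851e-02, -9.04764050e-06]), 'position': array([ 0.1509695 , -0.55426692,  0.23046043]), 'ee_rot': array([-9.14449267e-04,  9.91180599e-01,  1.32514847e-01, -1.20217925e-05]), 'contact_force': array([ 0.10099815, -0.01881942, -0.4359782 ]), 'moment': array([-0.00807932,  0.0081935 ,  0.01308971]), 'gripper_force': 0.0, 'width': 0.08560161598101312}
{'intrinsics': array([[407.63110806,   0.        , 279.76436896],
       [  0.        , 407.63110806, 213.01054164],
       [  0.        ,   0.        ,   1.        ]]), 'dist': array([-0.02742233,  0.        ,  0.        ,  0.        ,  0.        ]), 'rvec': array([ 0.95657002, -2.33278311,  1.23227575]), 'tvec': array([0.53426443, 0.22931607, 0.72537635])}
{'intrinsics': array([[405.76533031,   0.  
[... 221 characters left out ...]
.39988225, -0.2734287 ,  0.08310625]), 'tvec': array([-0.5421013 ,  0.24744189,  0.81219611])}
{'intrinsics': array([[358.19502637,   0.        , 273.10335699],
       [  0.        , 358.19502637, 206.65693253],
       [  0.        ,   0.        ,   1.        ]]), 'dist': array([-0.08830062,  0.        ,  0.        ,  0.        ,  0.        ]), 'hand_eye': array([[ 1.41029334e-03, -9.53355016e-01, -3.01848016e-01,
         7.72099891e-02],
       [ 9.99998849e-01,  1.17557860e-03,  9.59250816e-04,
        -4.02953236e-04],
       [-5.59660509e-04, -3.01849021e-01,  9.53355577e-01,
        -1.44420902e-01],
       [ 0.00000000e+00,  0.00000000e+00,  0.00000000e+00,
         1.00000000e+00]])}
```

View pics/scene0.png

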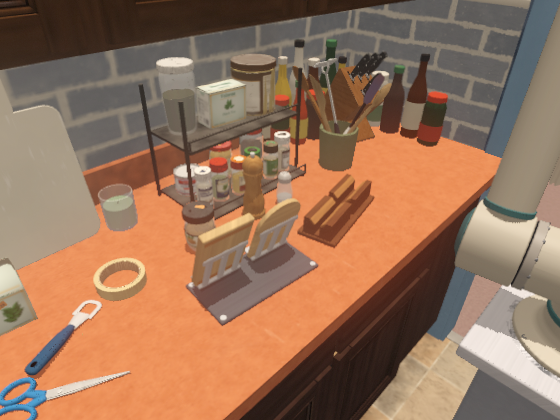

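View pics/side0.png

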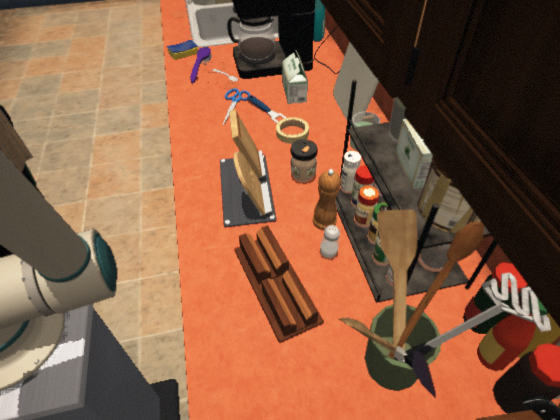

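```bash
python3 - <<'E'
import cv2
a=cv2.imread("pics/scene0.png")[170:320,180:380]; cv2.imwrite("pics/sc_c.png",cv2.resize(a,None,fx=4,fy=4,interpolation=cv2.INTER_CUBIC))
a=cv2.imread("pics/side0.png")[200:340,210:340]; b=cv2.imread("pics/side0.png")[95:235,210:340]
import numpy as np
cv2.imwrite("pics/si_c.png",cv2.resize(np.hstack([b,a]),None,fx=3,fy=4*.75,interpolation=cv2.INTER_CUBIC))
E
cat > h.py <<'E'
import cv2,numpy as np
from rig import readout,vision
from scipy.spatial.transform import Rotation as R
def P(n):
    p=vision.camera_params(n)
    if "rvec" in p: return p["intrinsics"],p["dist"],cv2.Rodrigues(p["rvec"])[0],p["tvec"]
def ray(n,uv):
    K,d,r,t=P(n); x=cv2.undistortPoints(np.array([[uv]],float),K,d)[0,0]
    v=r.T@np.array([*x,1]); return -r.T@t, v
def onz(n,uv,z):
    o,v=ray(n,uv); return (o+v*(z-o[2])/v[2]).round(4)
def proj(n,X):
    K,d,r,t=P(n); return cv2.projectPoints(np.atleast_2d(X).astype(float),cv2.Rodrigues(r)[0],t,K,d)[0][:,0]
def T(st=None):
    s=st or readout.get_state(); q=s["ee_rot"]; M=np.eye(4); M[:3,:3]=R.from_quat([q[1],q[2],q[3],q[0]]).as_matrix(); M[:3,3]=s["position"]; return M
E
```

```text
(no output)
```

View pics/sc_c.png

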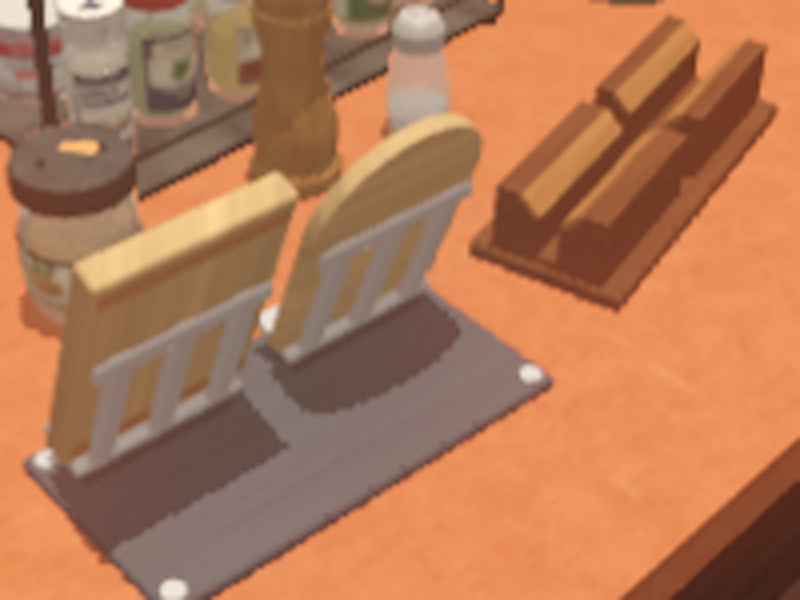

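View pics/si_c.png

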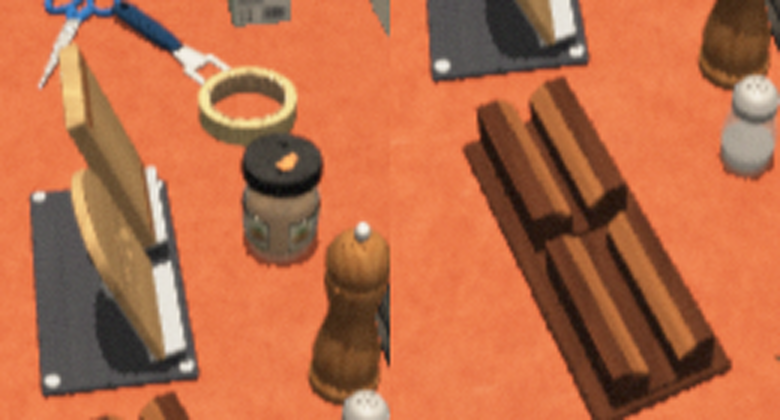

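Run:
```python
from h import *
print("cams",ray("scene",(280,210))[0],ray("side",(280,210))[0])
print("stand side",[onz("side",p,.008) for p in[(220.7,159),(265,156),(275.7,220),(224.3,226)]])
print("stand scene",[onz("scene",p,.008) for p in[(187,286),(317.3,265)]])
print("rack side",[onz("side",p,.01) for p in[(235,249.3),(322.7,322.7),(282,340)]])
print("rack scene",[onz("scene",p,z) for p,z in[((298,232),.01),((334.5,246.2),.0),((374,196.2),.01)]])
print("mill, shaker, jar", onz("side",(324,227),0),onz("side",(329,256),0),onz("side",(303,180),0))
```

```text
cams [0.06752931 0.71343077 0.59215835] [ 0.46240349 -0.46828427  0.7626642 ]
stand side [array([0.4781, 0.425 , 0.008 ]), array([0.6024, 0.4081, 0.008 ]), array([0.5814, 0.1671, 0.008 ]), array([0.4562, 0.1773, 0.008 ])]
stand scene [array([0.5986, 0.4158, 0.008 ]), array([0.4552, 0.1831, 0.008 ])]
rack side [array([0.4712, 0.1005, 0.01  ]), array([ 0.6152, -0.1196,  0.01  ]), array([ 0.5282, -0.1363,  0.01  ])]
rack scene [array([0.56  , 0.1283, 0.01  ]), array([0.4737, 0.0985, 0.    ]), array([ 0.5221, -0.1356,  0.01  ])]
mill, shaker, jar [0.6922 0.1247 0.    ] [0.6784 0.0395 0.    ] [0.6846 0.2958 0.    ]
```

```bash
cat >> h.py <<'E'
def pose(p,Rm):
    M=np.eye(4); M[:3,:3]=Rm; M[:3,3]=p; return M
def tool(yaw,lean=0):
    "tool y at angle yaw in the world, z down, leaning so that the held board's top goes back by lean"
    return R.from_euler('ZY',[yaw,-lean]).as_matrix()@np.array([[0,1,0],[1,0,0],[0,0,-1.]])
def rows(A,B,n):
    "n equal steps A->B; prints shift mm / turn units"
    r=R.from_matrix(A[:3,:3]); rv=(r.inv()*R.from_matrix(B[:3,:3])).as_rotvec()
    for i in range(n):
        ri=r*R.from_rotvec(rv*i/n); print("[%s,%s]"%(np.round(ri.inv().apply((B[:3,3]-A[:3,3])/n)*1000,1).tolist(),np.round(rv/n/np.deg2rad(6),2).tolist()))
E
python3 - <<'E'
from h import *
B=pose([.5,.07,.31],tool(0)); print(B)
rows(T(),B,16)
E
```

```text
[[ 0.    1.    0.    0.5 ]
 [ 1.    0.    0.    0.07]
 [ 0.    0.   -1.    0.31]
 [ 0.    0.    0.    1.  ]]
[[31.3, -31.9, -4.9],[-0.0, -0.0, -0.78]]
[[33.8, -29.3, -4.9],[-0.0, -0.0, -0.78]]
[[36.1, -26.4, -4.9],[-0.0, -0.0, -0.78]]
[[38.1, -23.4, -4.9],[-0.0, -0.0, -0.78]]
[[39.9, -20.2, -4.9],[-0.0, -0.0, -0.78]]
[[41.4, -16.9, -4.9],[-0.0, -0.0, -0.78]]
[[42.6, -13.5, -4.9],[-0.0, -0.0, -0.78]]
[[43.6, -9.9, -4.9],[-0.0, -0.0, -0.78]]
[[44.3, -6.4, -4.9],[-0.0, -0.0, -0.78]]
[[44.6, -2.7, -4.9],[-0.0, -0.0, -0.78]]
[[44.7, 0.9, -5.0],[-0.0, -0.0, -0.78]]
[[44.5, 4.5, -5.0],[-0.0, -0.0, -0.78]]
[[44.0, 8.2, -5.0],[-0.0, -0.0, -0.78]]
[[43.1, 11.7, -5.0],[-0.0, -0.0, -0.78]]
[[42.0, 15.2, -5.0],[-0.0, -0.0, -0.78]]
[[40.7, 18.6, -5.0],[-0.0, -0.0, -0.78]]
```

```bash
python3 -m handwheel '[[[31,-32,-5],[0,0,-0.78],-1],[[34,-29,-5],[0,0,-0.78],-1],[[36,-26,-5],[0,0,-0.78],-1],[[38,-23,-5],[0,0,-0.78],-1],[[40,-20,-5],[0,0,-0.78],-1],[[41,-17,-5],[0,0,-0.78],-1],[[43,-13,-5],[0,0,-0.78],-1],[[44,-10,-5],[0,0,-0.78],-1],[[44,-6,-5],[0,0,-0.78],-1],[[45,-3,-5],[0,0,-0.78],-1],[[45,1,-5],[0,0,-0.78],-1],[[44,5,-5],[0,0,-0.78],-1],[[44,8,-5],[0,0,-0.78],-1],[[43,12,-5],[0,0,-0.78],-1],[[42,15,-5],[0,0,-0.78],-1],[[41,19,-5],[0,0,-0.78],-1],[[0,0,0],[0,0,0],-1],[[0,0,0],[0,0,0],-1]]'
python3 - <<'E'
from h import *
M=T(); print(M.round(4)); cv2.imwrite("pics/w1.png",vision.get_image("wrist")); np.save("w1.npy",M)
E
```

```text
clock: 2.35
position: [0.5007, 0.0684, 0.3107]
ee_rot: [-0.0, 0.706, 0.708, -0.001]
contact_force: [-0.0, -1.0, -0.2]
width: 0.0852
gripper_force: 0.0
[[-1.900e-03  1.000e+00 -1.700e-03  5.007e-01]
 [ 1.000e+00  1.900e-03 -8.000e-04  6.840e-02]
 [-8.000e-04 -1.700e-03 -1.000e+00  3.107e-01]
 [ 0.000e+00  0.000e+00  0.000e+00  1.000e+00]]
```

View pics/w1.png

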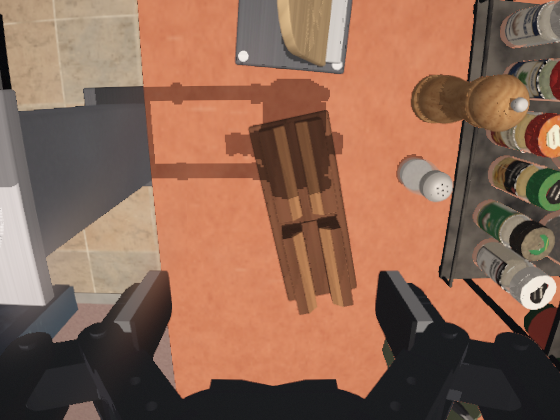

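```bash
cat >> h.py <<'E'
def wproj(M,X):
    p=vision.camera_params("wrist"); C=np.linalg.inv(M@p["hand_eye"])
    return cv2.projectPoints(np.atleast_2d(X).astype(float),cv2.Rodrigues(C[:3,:3])[0],C[:3,3],p["intrinsics"],p["dist"])[0][:,0]
def ortho(img,M,org,ex,ey,w,h,s):
    "metric picture of the plane at org; columns along ex, rows along ey, s px/mm"
    U,V=np.meshgrid(np.arange(int(w*s)),np.arange(int(h*s)))
    X=np.array(org)+ (U.reshape(-1,1)/s/1000)*np.array(ex)+(V.reshape(-1,1)/s/1000)*np.array(ey)
    uv=wproj(M,X).astype(np.float32).reshape(*U.shape,2)
    return cv2.remap(img,uv[...,0],uv[...,1],cv2.INTER_CUBIC)
E
python3 - <<'E'
from h import *
o=ortho(cv2.imread("pics/w1.png"),np.load("w1.npy"),[.44,.14,.054],[0,-1,0],[1,0,0],300,200,2.6)
cv2.imwrite("pics/w1o.png",o)
E
```

```text
(no output)
```

View pics/w1o.png

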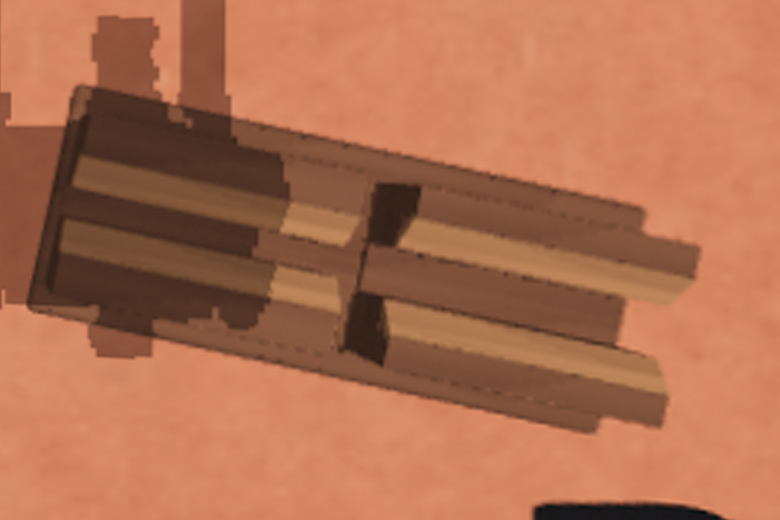

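Run:
```python
from h import *
rows(T(),pose([.5,.30,.32],tool(-.09)),5)
```

```text
[[46.4, -0.1, -1.9],[-0.0, 0.0, 0.17]]
[[46.4, -0.9, -1.9],[-0.0, 0.0, 0.17]]
[[46.4, -1.8, -1.9],[-0.0, 0.0, 0.17]]
[[46.3, -2.6, -1.8],[-0.0, 0.0, 0.17]]
[[46.3, -3.4, -1.8],[-0.0, 0.0, 0.17]]
```

```bash
python3 -m handwheel '[[[46.4,0,-2],[0,0,0.17],-1],[[46.4,-1,-2],[0,0,0.17],-1],[[46.4,-2,-2],[0,0,0.17],-1],[[46.3,-2.6,-2],[0,0,0.17],-1],[[46.3,-3.4,-2],[0,0,0.17],-1],[[0,0,0],[0,0,0],-1],[[0,0,0],[0,0,0],-1]]'
python3 - <<'E'
from h import *
M=T(); print(M.round(4)); im=vision.get_image("wrist"); cv2.imwrite("pics/w2.png",im); np.save("w2.npy",M)
cv2.imwrite("pics/w2o.png",ortho(im,M,[.42,.45,.165],[0,-1,0],[1,0,0],300,220,2.6))
E
```

```text
clock: 3.28
position: [0.5, 0.2992, 0.3211]
ee_rot: [0.0, 0.738, 0.675, -0.001]
contact_force: [-0.3, -0.7, -0.5]
width: 0.0856
gripper_force: 0.0
[[ 8.820e-02  9.961e-01 -5.000e-04  5.000e-01]
 [ 9.961e-01 -8.820e-02 -1.500e-03  2.992e-01]
 [-1.500e-03 -3.000e-04 -1.000e+00  3.211e-01]
 [ 0.000e+00  0.000e+00  0.000e+00  1.000e+00]]
```

View pics/w2o.png

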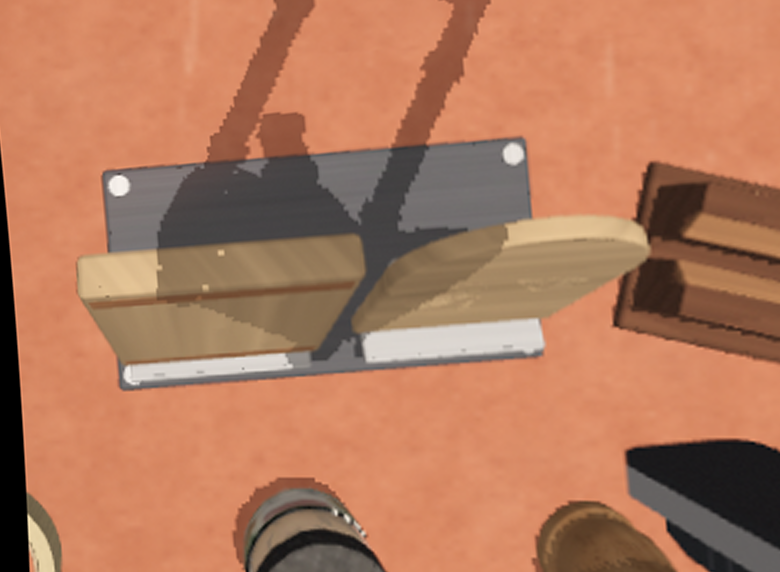

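```bash
cat >> h.py <<'E'
def grasp(A,yaw,half,down,lean=.35):
    Rm=tool(yaw,lean); return pose(np.array(A)+Rm[:,1]*half+Rm[:,2]*down,Rm)
E
python3 - <<'E'
from h import *
A=[.5148,.3658,.165]
pre=grasp(A,-.083,.009,-.08); print(pre.round(3))
rows(T(),pre,6)
E
```

```text
[[ 0.083  0.936  0.342  0.496]
 [ 0.997 -0.078 -0.028  0.367]
 [ 0.     0.343 -0.939  0.243]
 [ 0.     0.     0.     1.   ]]
[[11.3, -1.7, 13.0],[-0.56, 0.0, -0.01]]
[[11.3, -2.5, 12.9],[-0.56, 0.0, -0.01]]
[[11.3, -3.2, 12.7],[-0.56, 0.0, -0.01]]
[[11.3, -3.9, 12.5],[-0.56, 0.0, -0.01]]
[[11.3, -4.6, 12.3],[-0.56, 0.0, -0.01]]
[[11.3, -5.3, 12.0],[-0.56, 0.0, -0.01]]
```

```bash
python3 -m handwheel '[[[11.3,-1.7,13],[-0.56,0,0],-1],[[11.3,-2.5,13],[-0.56,0,0],-1],[[11.3,-3.2,12.7],[-0.56,0,0],-1],[[11.3,-3.9,12.5],[-0.56,0,0],-1],[[11.3,-4.6,12.3],[-0.56,0,0],-1],[[11.3,-5.3,12],[-0.56,0,0],-1],[[0,0,25],[0,0,0],-1],[[0,0,35],[0,0,0],-1],[[0,0,35],[0,0,0],-1],[[0,0,30],[0,0,0],-1],[[0,0,0],[0,0,0],-1],[[0,0,0],[0,0,0],-1]]'
python3 - <<'E'
from h import *
M=T();G=grasp([.5148,.3658,.165],-.083,.009,.045); print(M.round(4),(M[:3,:3].T@(G[:3,3]-M[:3,3])*1000).round(1))
E
```

```text
clock: 4.82
position: [0.5397, 0.3647, 0.127]
ee_rot: [0.129, 0.726, 0.665, 0.119]
contact_force: [0.8, 0.1, 0.9]
width: 0.0854
gripper_force: 0.0
[[ 8.830e-02  9.346e-01  3.446e-01  5.397e-01]
 [ 9.961e-01 -8.310e-02 -2.990e-02  3.647e-01]
 [ 7.000e-04  3.459e-01 -9.383e-01  1.270e-01]
 [ 0.000e+00  0.000e+00  0.000e+00  1.000e+00]] [-1.  -1.4  0.8]
```

```bash
python3 -m handwheel '[[[0,-1,0],[0,0,0],0],[[0,0,0],[0,0,0],0.5],[[0,0,0],[0,0,0],1],[[0,0,0],[0,0,0],1],[[0,0,0],[0,0,0],1],[[0,0,0],[0,0,0],1],[[0,0,0],[0,0,0],1],[[0,0,0],[0,0,0],1]]' 50
```

```text
clock: 5.82
position: [0.5377, 0.3657, 0.1258]
ee_rot: [0.129, 0.726, 0.665, 0.118]
contact_force: [-4.1, -0.2, 6.4]
width: 0.0174
gripper_force: 49.8
```

```bash
cat >> h.py <<'E'
def foot(M,L=.105): return M[:3,3]+M[:3,2]*L
def foottarget(F,yaw,lean,L=.105):
    Rm=tool(yaw,lean); return pose(np.array(F)-Rm[:,2]*L,Rm)
W=np.array([.5578,-.0689,.014]); N=np.array([.530,.058,.014]); YR=.2155
E
python3 - <<'E'
from h import *
M=T(); print(foot(M)); U=M.copy(); U[:3,3]-=M[:3,2]*.2; print(U[:3,3],foot(U))
rows(U,foottarget(W+[0,0,.17],YR,.35),11)
E
```

```text
[0.5737688  0.36255517 0.0272078 ]
[0.46908731 0.37160322 0.31353789] [0.5051252  0.36848832 0.21496523]
[[-40.2, 6.9, 5.5],[0.0, 0.09, -0.25]]
[[-40.4, 5.9, 5.1],[0.0, 0.09, -0.25]]
[[-40.6, 4.8, 4.8],[0.0, 0.09, -0.25]]
[[-40.7, 3.8, 4.4],[0.0, 0.09, -0.25]]
[[-40.8, 2.7, 4.0],[0.0, 0.09, -0.25]]
[[-40.9, 1.7, 3.6],[0.0, 0.09, -0.25]]
[[-41.0, 0.6, 3.2],[0.0, 0.09, -0.25]]
[[-41.0, -0.4, 2.8],[0.0, 0.09, -0.25]]
[[-41.0, -1.5, 2.4],[0.0, 0.09, -0.25]]
[[-41.0, -2.6, 2.1],[0.0, 0.09, -0.25]]
[[-40.9, -3.6, 1.7],[0.0, 0.09, -0.25]]
```

```bash
python3 -m handwheel '[[[0,0,-10],[0,0,0],1],[[0,0,-20],[0,0,0],1],[[0,0,-30],[0,0,0],1],[[0,0,-35],[0,0,0],1],[[0,0,-35],[0,0,0],1],[[0,0,-35],[0,0,0],1],[[0,0,-35],[0,0,0],1],[[0,0,0],[0,0,0],1]]'
python3 -m handwheel '[[[-40,7,5.5],[0,0.09,-0.25],1],[[-40.4,6,5],[0,0.09,-0.25],1],[[-40.6,4.8,4.8],[0,0.09,-0.25],1],[[-40.7,3.8,4.4],[0,0.09,-0.25],1],[[-40.8,2.7,4],[0,0.09,-0.25],1],[[-41,1.7,3.6],[0,0.09,-0.25],1],[[-41,0.6,3.2],[0,0.09,-0.25],1],[[-41,-0.4,2.8],[0,0.09,-0.25],1],[[-41,-1.5,2.4],[0,0.09,-0.25],1],[[-41,-2.6,2],[0,0.09,-0.25],1],[[-41,-3.6,1.7],[0,0.09,-0.25],1],[[0,0,0],[0,0,0],1],[[0,0,0],[0,0,0],1]]'
python3 - <<'E'
from h import *
M=T(); print(foot(M)-W); rows(M,foottarget(W+[0,0,.07],YR,.35),4)
E
```

```text
clock: 6.82
position: [0.4699, 0.3724, 0.3162]
ee_rot: [0.129, 0.726, 0.665, 0.121]
contact_force: [0.1, -0.2, -1.7]
width: 0.017
gripper_force: 49.3
clock: 8.45
position: [0.5228, -0.0765, 0.2811]
ee_rot: [0.108, 0.617, 0.768, 0.135]
contact_force: [-0.1, 0.5, -0.8]
width: 0.0174
gripper_force: 49.2
[3.67054247e-05 2.02888588e-04 1.68416631e-01]
[[-0.0, -8.5, 23.1],[-0.0, -0.0, 0.0]]
[[-0.0, -8.5, 23.1],[-0.0, -0.0, 0.0]]
[[-0.0, -8.5, 23.1],[-0.0, -0.0, 0.0]]
[[-0.0, -8.5, 23.1],[-0.0, -0.0, 0.0]]
```

```bash
python3 -m handwheel '[[[0,-8.5,23],[0,0,0],1],[[0,-8.5,23],[0,0,0],1],[[0,-8.5,23],[0,0,0],1],[[0,-8.5,23],[0,0,0],1],[[0,0,0],[0,0,0],1],[[0,0,0],[0,0,0],1]]'
python3 - <<'E'
from h import *
M=T(); print((foot(M)-W).round(4)); np.save("w3.npy",M)
a=vision.get_image("wrist"); b=vision.get_image("side"); 
cv2.imwrite("pics/w3.png",a)
fm=foot(M); 
for n in[0]:
    X=[fm+s*M[:3,1]*.009+t*M[:3,0]*.055 for s in(-1,1) for t in(-1,1)]
    print(proj("side",X).round(1)); print(wproj(M,X).round(1))
c=cv2.resize(b[220:345,220:345],None,fx=4,fy=4,interpolation=cv2.INTER_CUBIC)
d=cv2.resize(a[20:420,200:400],(300,500)) if False else cv2.resize(a[60:310,170:370],None,fx=1.5,fy=2)
cv2.imwrite("pics/c3.png",np.hstack([c,d]) if c.shape[0]==d.shape[0] else c)
E
```

```text
clock: 9.2
position: [0.5242, -0.0762, 0.1858]
ee_rot: [0.111, 0.615, 0.769, 0.136]
contact_force: [-0.3, -0.3, -1.3]
width: 0.0176
gripper_force: 49.4
[0.0019 0.0004 0.0732]
[[298.7 312.1]
 [273.7 267. ]
 [307.  306.8]
 [281.3 262.1]]
[[260.5 272.6]
 [259.  128.3]
 [283.6 272.6]
 [285.3 128.3]]
```

View pics/c3.png

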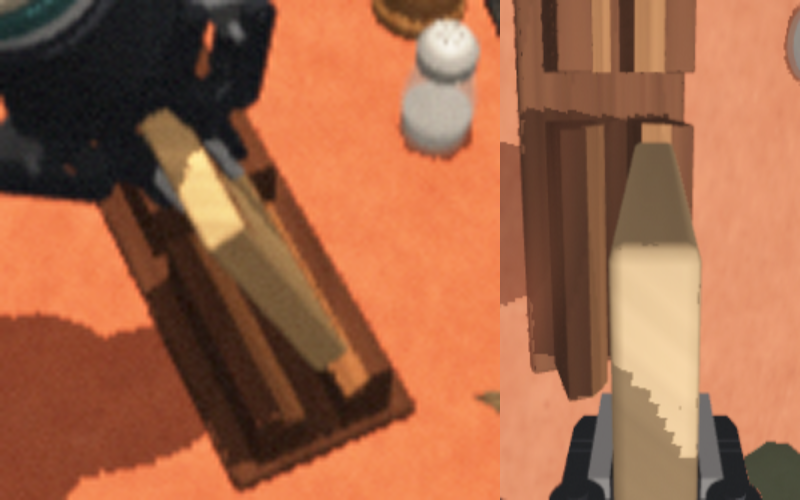

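Run:
```python
from h import *
M=np.load("w3.npy"); c,s=np.cos(YR),np.sin(YR); ex=np.array([c,s,0]); ey=np.array([-s,c,0])
for nm,p in(("mouthL",-.0225),("mouthR",.0225),("outL",-.036),("outR",.036),("thrL",-.0105),("thrR",.0105)):
    z=.04 if nm[0]!="t" else .028
    q=wproj(M,W+ex*p+ey*.055+[0,0,z])[0]; r=wproj(M,W+ex*p-ey*.055+[0,0,z])[0]
    f=lambda a:(((a[0]-170)*1.5+500).round(0),((a[1]-60)*2).round(0)); k=proj("side",W+ex*p-ey*.055+[0,0,z])[0]
    print(nm,f(q),f(r),"side",((k-220)*4).round(0))
```

```text
mouthL (np.float64(585.0), np.float64(131.0)) (np.float64(591.0), np.float64(399.0)) side [283. 413.]
mouthR (np.float64(669.0), np.float64(128.0)) (np.float64(666.0), np.float64(384.0)) side [368. 375.]
outL (np.float64(558.0), np.float64(132.0)) (np.float64(567.0), np.float64(403.0)) side [257. 424.]
outR (np.float64(693.0), np.float64(127.0)) (np.float64(687.0), np.float64(379.0)) side [393. 364.]
thrL (np.float64(602.0), np.float64(127.0)) (np.float64(606.0), np.float64(383.0)) side [305. 414.]
thrR (np.float64(640.0), np.float64(126.0)) (np.float64(640.0), np.float64(377.0)) side [345. 397.]
```

Run:
```python
from h import *
M=T(); a=foottarget(W+[0,0,.034],YR,.35); rows(M,a,3)
b=a
for l in(.28,.21,.14,.07,0):
    n=foottarget(W+[0,0,.032],YR,l); rows(b,n,1); b=n
```

```text
[[0.2, -5.2, 12.2],[0.01, 0.01, 0.02]]
[[0.2, -5.1, 12.2],[0.01, 0.01, 0.02]]
[[0.2, -5.1, 12.2],[0.01, 0.01, 0.02]]
[[0.0, 6.7, 2.1],[0.67, 0.0, 0.0]]
[[-0.0, 7.3, 0.3],[0.67, 0.0, 0.0]]
[[-0.0, 7.3, 0.3],[0.67, -0.0, -0.0]]
[[-0.0, 7.3, 0.3],[0.67, -0.0, 0.0]]
[[0.0, 7.3, 0.3],[0.67, 0.0, -0.0]]
```

```bash
python3 -m handwheel '[[[0,-5.2,12],[0,0,0],1],[[0,-5,12],[0,0,0],1],[[0,-5,12],[0,0,0],1],[[0,0,0],[0,0,0],1],[[0,0,0],[0,0,0],1]]'
python3 -m handwheel '[[[0,6.7,2],[0.67,0,0],1],[[0,7.3,0.3],[0.67,0,0],1],[[0,7.3,0.3],[0.67,0,0],1],[[0,7.3,0.3],[0.67,0,0],1],[[0,7.3,0.3],[0.67,0,0],1],[[0,0,0],[0,0,0],1],[[0,0,0],[0,0,0],1]]'
python3 - <<'E'
from h import *
M=T(); print((foot(M)-W).round(4)); rows(M,foottarget(W+[0,0,.01],YR,0),4)
E
```

```text
clock: 9.93
position: [0.5217, -0.0773, 0.1456]
ee_rot: [0.11, 0.616, 0.768, 0.136]
contact_force: [0.2, -0.2, -2.4]
width: 0.0175
gripper_force: 49.7
clock: 10.8
position: [0.556, -0.0694, 0.15]
ee_rot: [0.001, 0.626, 0.78, -0.0]
contact_force: [-1.1, -1.0, -2.4]
width: 0.0173
gripper_force: 50.0
[-0.0017 -0.0006  0.031 ]
[[0.0, 0.5, 5.3],[0.0, 0.0, 0.01]]
[[0.0, 0.5, 5.3],[0.0, 0.0, 0.01]]
[[0.0, 0.5, 5.3],[0.0, 0.0, 0.01]]
[[0.0, 0.5, 5.3],[0.0, 0.0, 0.01]]
```

```bash
python3 -m handwheel '[[[0,1.5,2],[0,0,0],1],[[0,0,5],[0,0,0],1],[[0,0,5],[0,0,0],1],[[0,0,4],[0,0,0],1],[[0,0,4],[0,0,0],1],[[0,0,0],[0,0,0],1],[[0,0,0],[0,0,0],1]]'
python3 -c "
from h import *
M=T(); print((foot(M)-W).round(4))"
```

```text
clock: 11.68
position: [0.5584, -0.0692, 0.1303]
ee_rot: [0.001, 0.626, 0.78, -0.0]
contact_force: [-0.2, 0.3, -2.1]
width: 0.0171
gripper_force: 49.9
[ 0.0008 -0.0005  0.0113]
```

```bash
python3 -m handwheel '[[[0,-0.5,4],[0,0,0],1],[[0,0,3],[0,0,0],1],[[0,0,2],[0,0,0],1],[[0,0,1.5],[0,0,0],1],[[0,0,1],[0,0,0],1],[[0,0,0],[0,0,0],1]]'
python3 -c "
from h import *
M=T(); print((foot(M)-W).round(4))"
```

```text
clock: 12.42
position: [0.5578, -0.0694, 0.1188]
ee_rot: [0.001, 0.626, 0.78, -0.0]
contact_force: [0.1, -0.6, -1.3]
width: 0.0175
gripper_force: 50.0
[ 0.0002 -0.0006 -0.0002]
```

```bash
python3 -m handwheel '[[[0,0,1],[0,0,0],1],[[0,0,0.5],[0,0,0],1],[[0,0,0],[0,0,0],1],[[0,0,0],[0,0,0],1]]'
```

```text
clock: 12.92
position: [0.5579, -0.0694, 0.1188]
ee_rot: [0.001, 0.626, 0.78, -0.0]
contact_force: [-3.1, -0.6, 7.0]
width: 0.0172
gripper_force: 51.2
```

```bash
python3 -m handwheel '[[[0,0,0],[0,0,0],0.5],[[0,0,0],[0,0,0],0.2],[[0,0,0],[0,0,0],-0.2],[[0,0,0],[0,0,0],-0.6],[[0,0,0],[0,0,0],-1],[[0,0,0],[0,0,0],-1],[[0,0,-20],[0,0,0],-1],[[0,0,-40],[0,0,0],-1],[[0,0,-50],[0,0,0],-1],[[0,0,-40],[0,0,0],-1],[[0,0,0],[0,0,0],-1]]'
python3 - <<'E'
from h import *
pre=grasp([.504,.2363,.165],-.085,.005,-.08); rows(T(),pre,9)
c=cv2.resize(vision.get_image("side")[180:340,200:360],None,fx=3.5,fy=3.5,interpolation=cv2.INTER_CUBIC); a=vision.get_image("wrist"); cv2.imwrite("pics/w4.png",a)
cv2.imwrite("pics/c4.png",c)
E
```

```text
clock: 14.3
position: [0.5596, -0.0695, 0.2711]
ee_rot: [0.005, 0.626, 0.78, 0.001]
contact_force: [-0.2, -1.1, -0.3]
width: 0.0852
gripper_force: 0.0
[[35.3, -1.1, 3.0],[-0.36, -0.05, 0.32]]
[[35.2, -2.4, 2.8],[-0.36, -0.05, 0.32]]
[[35.2, -3.7, 2.5],[-0.36, -0.05, 0.32]]
[[35.0, -4.9, 2.1],[-0.36, -0.05, 0.32]]
[[34.8, -6.2, 1.7],[-0.36, -0.05, 0.32]]
[[34.6, -7.4, 1.3],[-0.36, -0.05, 0.32]]
[[34.4, -8.6, 0.8],[-0.36, -0.05, 0.32]]
[[34.1, -9.7, 0.3],[-0.36, -0.05, 0.32]]
[[33.7, -10.9, -0.3],[-0.36, -0.05, 0.32]]
```

View pics/c4.png

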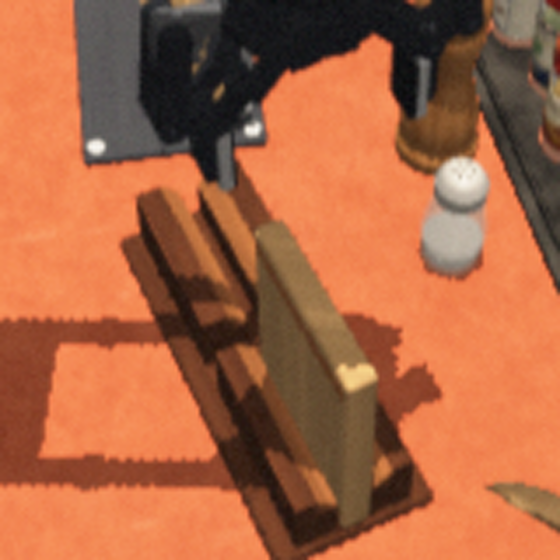

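```bash
python3 -m handwheel '[[[35.3,-1,3],[-0.36,-0.05,0.32],-1],[[35.2,-2.4,2.8],[-0.36,-0.05,0.32],-1],[[35.2,-3.7,2.5],[-0.36,-0.05,0.32],-1],[[35,-5,2],[-0.36,-0.05,0.32],-1],[[35,-6.2,1.7],[-0.36,-0.05,0.32],-1],[[34.6,-7.4,1.3],[-0.36,-0.05,0.32],-1],[[34.4,-8.6,0.8],[-0.36,-0.05,0.32],-1],[[34,-9.7,0.3],[-0.36,-0.05,0.32],-1],[[33.7,-11,-0.3],[-0.36,-0.05,0.32],-1],[[0,0,25],[0,0,0],-1],[[0,0,35],[0,0,0],-1],[[0,0,35],[0,0,0],-1],[[0,0,30],[0,0,0],-1],[[0,0,0],[0,0,0],-1],[[0,0,0],[0,0,0],-1]]'
python3 - <<'E'
from h import *
M=T();G=grasp([.504,.2363,.165],-.085,.005,.045); print(M.round(4),(M[:3,:3].T@(G[:3,3]-M[:3,3])*1000).round(1))
E
```

```text
clock: 16.27
position: [0.5204, 0.2355, 0.1216]
ee_rot: [0.124, 0.726, 0.666, 0.116]
contact_force: [-0.3, -0.7, -0.2]
width: 0.0856
gripper_force: 0.0
[[ 0.0847  0.9387  0.3341  0.5204]
 [ 0.9964 -0.0807 -0.0258  0.2355]
 [ 0.0027  0.3351 -0.9422  0.1216]
 [ 0.      0.      0.      1.    ]] [-0.6  4.4 -1.4]
```

```bash
python3 -m handwheel '[[[-0.5,4.4,-1.4],[-0.08,0,0],-1],[[0,0,0],[0,0,0],0],[[0,0,0],[0,0,0],0.5],[[0,0,0],[0,0,0],1],[[0,0,0],[0,0,0],1],[[0,0,0],[0,0,0],1],[[0,0,0],[0,0,0],1],[[0,0,0],[0,0,0],1],[[0,0,0],[0,0,0],1]]' 45
python3 - <<'E'
from h import *
M=T(); L=(M[2,3]-.024-.005*.343)/-M[2,2]; print(L,M.round(3)); print(foot(M,L)); U=M.copy(); U[:3,3]-=M[:3,2]*.13
rows(U,foottarget(N+[0,0,.09],YR,.35,L),7)
E
```

```text
clock: 17.4
position: [0.5241, 0.2348, 0.1246]
ee_rot: [0.127, 0.725, 0.666, 0.119]
contact_force: [-3.2, -0.5, 3.8]
width: 0.009
gripper_force: 45.7
0.10524874021707871 [[ 0.085  0.936  0.342  0.524]
 [ 0.996 -0.081 -0.026  0.235]
 [ 0.003  0.343 -0.939  0.125]
 [ 0.     0.     0.     1.   ]]
[0.56015059 0.23200017 0.025715  ]
[[-26.6, 2.0, 7.3],[0.0, 0.14, -0.39]]
[[-26.7, 1.0, 6.9],[0.0, 0.14, -0.39]]
[[-26.9, -0.1, 6.6],[0.0, 0.14, -0.39]]
[[-26.9, -1.2, 6.2],[0.0, 0.14, -0.39]]
[[-26.9, -2.3, 5.8],[0.0, 0.14, -0.39]]
[[-26.9, -3.4, 5.4],[0.0, 0.14, -0.39]]
[[-26.8, -4.5, 5.0],[0.0, 0.14, -0.39]]
```

```bash
python3 -m handwheel '[[[0,0,-10],[0,0,0],1],[[0,0,-25],[0,0,0],1],[[0,0,-35],[0,0,0],1],[[0,0,-35],[0,0,0],1],[[0,0,-35],[0,0,0],1],[[0,0,-10],[0,0,0],1],[[0,0,0],[0,0,0],1]]'
python3 - <<'E'
from h import *
a=foottarget(N+[0,0,.13],YR,.35); rows(T(),a,6); print(); rows(a,foottarget(N+[0,0,.06],YR,.35),3)
E
```

```text
clock: 18.27
position: [0.473, 0.2388, 0.2656]
ee_rot: [0.128, 0.725, 0.666, 0.12]
contact_force: [-0.7, 0.8, -1.8]
width: 0.0098
gripper_force: 45.0
[[-31.0, 4.6, 5.6],[0.0, 0.16, -0.45]]
[[-31.3, 3.1, 5.1],[0.0, 0.16, -0.45]]
[[-31.5, 1.7, 4.6],[0.0, 0.16, -0.45]]
[[-31.6, 0.2, 4.1],[0.0, 0.16, -0.45]]
[[-31.6, -1.3, 3.6],[0.0, 0.16, -0.45]]
[[-31.6, -2.8, 3.0],[0.0, 0.16, -0.45]]

[[0.0, -8.0, 21.9],[0.0, 0.0, 0.0]]
[[0.0, -8.0, 21.9],[0.0, 0.0, 0.0]]
[[0.0, -8.0, 21.9],[0.0, 0.0, 0.0]]
```

```bash
python3 -m handwheel '[[[-31,4.6,5.6],[0,0.16,-0.45],1],[[-31.3,3,5],[0,0.16,-0.45],1],[[-31.5,1.7,4.6],[0,0.16,-0.45],1],[[-31.6,0.2,4],[0,0.16,-0.45],1],[[-31.6,-1.3,3.6],[0,0.16,-0.45],1],[[-31.6,-2.8,3],[0,0.16,-0.45],1],[[0,-8,22],[0,0,0],1],[[0,-8,22],[0,0,0],1],[[0,-8,22],[0,0,0],1],[[0,0,0],[0,0,0],1],[[0,0,0],[0,0,0],1]]'
python3 - <<'E'
from h import *
M=T(); print((foot(M)-N).round(4)); np.save("w5.npy",M)
a=vision.get_image("wrist"); b=vision.get_image("side"); cv2.imwrite("pics/w5.png",a); cv2.imwrite("pics/s5.png",b)
c=cv2.resize(b[210:335,220:345],None,fx=4,fy=4,interpolation=cv2.INTER_CUBIC)
d=cv2.resize(a[60:310,170:370],None,fx=1.5,fy=2)
cv2.imwrite("pics/c5.png",np.hstack([c,d]))
ex=np.array([np.cos(YR),np.sin(YR),0]); ey=np.array([-ex[1],ex[0],0])
f=lambda X:((wproj(M,X)[0]-[170,60])*[1.5,2]+[500,0]).round(0)
for nm,p,z in(("mouth",.0185,.04),("out",.036,.04),("thr",.0065,.028)):
    for s in(-1,1): print(nm,s,f(N+ex*p*s+ey*.055+[0,0,z]),f(N+ex*p*s-ey*.055+[0,0,z]))
fm=foot(M)
for s in(-1,1): print("foot",f(fm+s*M[:3,1]*.005+M[:3,0]*.055))
a2=foottarget(N+[0,0,.034],YR,.35); rows(M,a2,2)
E
```

```text
clock: 19.65
position: [0.4951, 0.0501, 0.1723]
ee_rot: [0.109, 0.618, 0.767, 0.136]
contact_force: [0.5, 0.3, -1.5]
width: 0.0095
gripper_force: 45.0
[ 0.0004 -0.0002  0.0597]
mouth -1 [602. 133.] [608. 410.]
mouth 1 [674. 130.] [672. 397.]
out -1 [566. 134.] [576. 417.]
out 1 [706. 129.] [700. 391.]
thr -1 [619. 129.] [623. 394.]
thr 1 [643. 128.] [644. 389.]
foot [642. 137.]
foot [664. 137.]
[[0.2, -4.5, 12.0],[0.01, 0.0, -0.0]]
[[0.2, -4.5, 12.0],[0.01, 0.0, -0.0]]
```

View pics/c5.png

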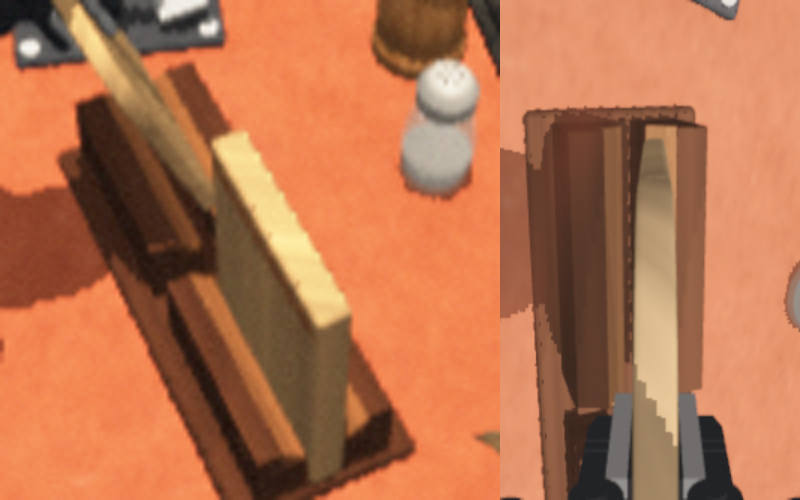

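```bash
python3 -m handwheel '[[[0,-4.5,12],[0,0,0],1],[[0,-4.5,12],[0,0,0],1],[[0,0,0],[0,0,0],1],[[0,0,0],[0,0,0],1],[[0,6.7,2],[0.67,0,0],1],[[0,7.3,0.3],[0.67,0,0],1],[[0,7.3,0.3],[0.67,0,0],1],[[0,7.3,0.3],[0.67,0,0],1],[[0,7.3,0.3],[0.67,0,0],1],[[0,0,0],[0,0,0],1],[[0,0,0],[0,0,0],1]]'
python3 - <<'E'
from h import *
M=T(); print((foot(M)-N).round(4)); rows(M,foottarget(N+[0,0,.01],YR,0),4)
E
```

```text
clock: 21.12
position: [0.5289, 0.0579, 0.151]
ee_rot: [-0.0, 0.627, 0.779, 0.0]
contact_force: [-0.3, 0.3, -1.3]
width: 0.0098
gripper_force: 45.0
[-0.001 -0.     0.032]
[[-0.0, 0.3, 5.5],[0.0, -0.0, -0.0]]
[[-0.0, 0.3, 5.5],[0.0, -0.0, -0.0]]
[[-0.0, 0.3, 5.5],[0.0, -0.0, -0.0]]
[[-0.0, 0.3, 5.5],[0.0, -0.0, -0.0]]
```

```bash
python3 -m handwheel '[[[0,1,2],[0,0,0],1],[[0,0,5],[0,0,0],1],[[0,0,5],[0,0,0],1],[[0,0,4],[0,0,0],1],[[0,0,4],[0,0,0],1],[[0,0,0],[0,0,0],1],[[0,0,0],[0,0,0],1]]'
python3 -c "
from h import *
M=T(); print((foot(M)-N).round(4))"
```

```text
clock: 22.0
position: [0.5307, 0.0581, 0.1312]
ee_rot: [0.0, 0.627, 0.779, 0.0]
contact_force: [-0.6, 0.3, -1.2]
width: 0.0094
gripper_force: 45.1
[0.0008 0.0002 0.0122]
```

```bash
python3 -m handwheel '[[[0,-0.5,4],[0,0,0],1],[[0,0,3],[0,0,0],1],[[0,0,2],[0,0,0],1],[[0,0,1.5],[0,0,0],1],[[0,0,1.5],[0,0,0],1],[[0,0,1],[0,0,0],1],[[0,0,0],[0,0,0],1],[[0,0,0],[0,0,0],1]]'
python3 -c "
from h import *
M=T(); print((foot(M)-N).round(4))"
```

```text
clock: 23.0
position: [0.5303, 0.0579, 0.1186]
ee_rot: [0.0, 0.627, 0.779, 0.0]
contact_force: [-0.6, -0.0, 2.6]
width: 0.0096
gripper_force: 45.7
[ 0.0004 -0.0001 -0.0004]
```

```bash
python3 -m handwheel '[[[0,0,0.7],[0,0,0],1],[[0,0,0],[0,0,0],1],[[0,0,0],[0,0,0],1]]'
python3 -m handwheel '[[[0,0,0],[0,0,0],0.5],[[0,0,0],[0,0,0],0.2],[[0,0,0],[0,0,0],-0.2],[[0,0,0],[0,0,0],-0.6],[[0,0,0],[0,0,0],-1],[[0,0,0],[0,0,0],-1],[[0,0,-20],[0,0,0],-1],[[0,0,-40],[0,0,0],-1],[[0,0,-50],[0,0,0],-1],[[0,0,-50],[0,0,0],-1],[[0,-40,0],[0,0,0],-1],[[0,-50,0],[0,0,0],-1],[[0,0,0],[0,0,0],-1],[[0,0,0],[0,0,0],-1]]'
python3 - <<'E'
from h import *
s=vision.get_image("side"); cv2.imwrite("pics/s6.png",s)
w=vision.get_image("wrist"); cv2.imwrite("pics/w6.png",w); M=T()
a=cv2.imread("pics/side0.png")
# bystanders: image change between start and now around each
for nm,(x,y,h,r) in dict(mill=(.6922,.1247,.17,.03),shaker=(.6784,.0395,.09,.022),jar=(.6846,.2958,.1,.034)).items():
    u=proj("side",[[x,y,0],[x,y,h]]).astype(int); sl=np.s_[min(u[:,1])-4:max(u[:,1])+6,u[:,0].min()-10:u[:,0].max()+10]
    print(nm,np.abs(a[sl].astype(int)-s[sl]).mean().round(1))
# boards: wood-coloured pixels at the expected corners, orthorectified at z=.164
for nm,F,h in(("thick",W,.009),("thin",N,.005)):
    ex=np.array([np.cos(YR),np.sin(YR),0])
    print(nm,[w[tuple(np.clip(wproj(M,F+ex*t+[0,0,.15])[0].astype(int)[::-1],0,[419,559]))].tolist() for t in np.arange(-.018,.019,.003)])
E
```

```text
clock: 23.38
position: [0.5304, 0.0579, 0.1186]
ee_rot: [0.001, 0.627, 0.779, 0.001]
contact_force: [-2.5, -1.1, 7.4]
width: 0.0097
gripper_force: 46.4
clock: 25.12
position: [0.4428, 0.0387, 0.2778]
ee_rot: [0.001, 0.627, 0.779, 0.001]
contact_force: [0.1, 0.9, -0.4]
width: 0.0854
gripper_force: 0.0
mill 7.2
shaker 9.6
jar 7.0
thick [[64, 87, 109], [63, 87, 109], [44, 67, 100], [69, 96, 119], [128, 171, 202], [147, 193, 225], [145, 191, 224], [149, 195, 228], [145, 191, 224], [122, 163, 204], [60, 80, 133], [25, 23, 24], [24, 23, 24]]
thin [[64, 87, 107], [68, 93, 115], [64, 90, 111], [67, 92, 114], [65, 89, 111], [121, 162, 194], [154, 200, 233], [150, 196, 228], [115, 155, 218], [104, 140, 218], [102, 140, 218], [102, 139, 217], [101, 137, 215]]
```

```bash
python3 -c "
from rig import manip; print(manip.sign_off())"
```

```text
the job is handed in; nothing more can be done
None
```

Both boards are put away and the job was handed in at about 25 s: the thick board stands upright and seated in the wide slot, the round-topped thin board in the narrow one, and the arm never went near the mill, shaker or jar.

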